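# Turn the book on the documentation turntable to its next stop

## Task

The old book on the indexing turntable is being photographed from all sides: bring the turntable to its next stop. Pull up the spring plunger's knob, swing the turntable clockwise (seen from above) to the very next hole in the ring, and let the plunger snap fully in; the book must stay lying on the platter.

Things in the scene. Friction and masses are not known exactly. Their poses are not given: they have to be found in the camera images.
- turntable: Fixed grey base, 310 mm across, 40 mm high; origin on the turning axis at table height, z up; -x points to the hole where the plunger starts. In its top, 8 holes 45 degrees apart on radius 130 mm, each 14 mm wide, bevelled to 38 mm along the ring. On it a 210 mm platter (top at 55 mm) with 3 arms 36 mm wide over the ring: one has the plunger, two have low star screws (not for this job).
- plunger_knob (a point): Middle of the plunger's plain round black knob, 30 mm wide, on a steel sleeve 22 mm wide, 130 mm from the axis. Home: point 105 mm above the table, knob from 90 to 118 mm, sleeve top 85 mm. Pulls straight up, 30 mm at most, spring 5 N (home) to 14 N; the pin clears the ring 18 mm up, so pull 20 to 27. Released within 12 mm of a hole's centre, it slides down the bevel and snaps home by itself.
- platter (a joint): Turning angle of the platter in rad, growing clockwise seen from above: 0 in the hole where it starts, 0.785 in the next hole clockwise. It turns easily (under 1.5 N at the knob) while the plunger is pulled, and is locked while the plunger is home.
- old_book: Small closed brown book, 130 by 95 mm and 22 mm thick, lying loose and flat on the platter about its centre, its top 77 mm above the table; origin at the centre of its underside, z up. It turns with the platter.
Things that resemble listed ones, but are neither listed nor needed, are in the scene too. What is shaped like the old_book but blue or red is not meant.

How it is judged:
By the outcome, as a careful person would: the job done as asked, in the order asked, and still so for the second after the job is handed in, with the robot touching nothing.
It also fails if it takes over 32 s, if anything falls off the work surface, if the arm or the gripper's body presses on something with over 40 N, if the wrist force passes 120 N, or if a joint passes its speed limit or range.

## Robot

A 7-joint arm with a two-finger parallel gripper is mounted at the origin on the work surface. World frame = base frame: x ahead of the robot, y to its left, z up, the work surface at z = 0. Lengths are in mm, angles in rad, forces in N, time in s.
With the tool pointing down it reaches from about 400 to 875 mm from the base axis. Payload 4.4 kg.
Tool frame: the origin (TCP) lies midway between the tips of the shut fingers; the grasp point (between the pads) lies 19 mm behind it; x points along the fingers, y is the direction in which the jaws open and shut, and the axes are right-handed (so a half turn about x gives the same grasp; the last joint's range is limited). The gripper opens to 85 mm and grips with 20 to 120 N. Pads are 22 mm wide; open, the fingers measure 114 mm over their backs; the gripper's body (76 mm by 85 mm) begins 54 mm behind the grasp point. The pads swing forward as they close: fully open they stand 13 mm farther back than shut.
Start: joints at [1.086, 0.628, 0.038, 1.517, -0.027, 0.996, -0.02], TCP at [264.36, -593.828, 231.313] pointing down, gripper open.
Joint ranges: [-3.06, 3.06], [-0.37, 2.12], [-1.25, 1.32], [0.18, 2.47], [-1.1, 4.24], [0.23, 1.98], [-2.94, 2.94]. Speed limits (rad/s): [2.57, 2.57, 3.14, 3.14, 3.14, 3.14, 3.14].

## Interface

Orientations are given as [roll, pitch, yaw] about the fixed x, y, z axes, in that order (R = Rz(yaw) Ry(pitch) Rx(roll)).
In Python, from cell import ctrl gives the robot as it stands.
- The arm moves only by the tool arm_command, never from a script. Its argument "series" is a list of rows, each a list of 7 numbers: the opening, from 0 (shut) to 1 (fully open), then the shift along the world's x, y, z in cm, then the turn, a rotation vector about the world's x, y, z in degrees. In form: [[claw, x, y, z, rx, ry, rz], ...]. A call has 1 to 20 rows; each row shifts and turns the commanded pose from where the row before left it; what a row does not reach is not made up. A row lasts 1/12 s, in which the tool goes at most 41.7 mm and 7.16 degrees, less where a joint would pass 70% of its speed; a pose out of reach is approached as far as the arm can. A call with a gripper value outside its range is refused whole. The fingers move at their own pace and stop on an object; the grip force is fixed at half the most. Time passes only in rows, so rows that do not move let the fingers close. It gives the time, the measured TCP pose, the force and the opening at its end, in the units of the state.
- ctrl.read_state(): the state, without advancing time (a new reading comes with each control period).
- ctrl.get_image(name): name is "scene" or "top" or "wrist"; returns the picture (400x640x3 uint8, blue, green, red); there is no depth.
- ctrl.calibration(name): a dict with "fovy" (degrees; the focal length in pixels is half the picture's height over the tangent of half this angle, whatever the lens; pixels are square), "cx", "cy" (the principal point, pixels), "cam_to_world" (4x4, takes a point from camera to world coordinates); the wrist camera has in their place "T_tool_cam" (4x4, takes a point from camera to tool coordinates, whose origin is the TCP and whose axes are the tool frame's). Camera axes: x right, y up, looking along -z (the intrinsics and any distortion apply to the point x, -y, -z); pixel columns grow to the right and rows downward; lengths in mm; the calibration is good to about 2 mm. A picture is of the moment at which its call begins: read the wrist's pose just before it. calibration takes no time and is no camera call.
- ctrl.finish_job(): hands the job in, once; it reports no verdict.
Trained networks look in the newest picture that a camera, given by its name, has taken for a name from the list of things; names that differ only in an ending like _2 or _b are one class to them, and where a whole thing is asked for, a point or a joint stands for the part that bears it (a point fixed in the world has none). Each returns a list of dicts, best first, with "conf" (0 to 1); they miss things now and then, are a little off and sometimes report something else, mostly with a low value. They report only what shows in the picture. A call takes as long as a camera call. They do not tell look-alikes from the thing itself.
- ctrl.spot_in(label, camera): "centre" ([x, y, z] in mm, in world coordinates, good to about 4 mm: the middle of the surface that is visible of it).
The state is a dict: "clock": time; "qpos": joint angles; "qd": joint speeds; "tau": joint torques, N m; "eef_pos": TCP position; "tool_rot": TCP orientation; "force": force on the tool from outside, world axes, zero at the start; "torque": the same for the moment, N m; "width": finger opening in mm.
Only numpy, scipy, OpenCV 4.12 (cv2) and the standard library are available. Lean on these libraries where they do the work, as an engineer would, in place of code of your own. Each camera call takes 0.05 s, during which the arm holds its last target.

## Working session

There is one attempt and no reset: what is moved stays moved. The work goes in short steps, Python scripts to look and compute and a tool call to move; the robot and the scene stay as the last step left them, time stands still between calls to the robot, and variables do not carry over. Pictures are saved under pics/ and viewed, and the job is handed in when it is done.

Besides the shell and the picture viewer there is one more tool, called after "Call:" by a JSON object that holds its "name" and its "arguments". arm_command: Moves the arm, as the interface text tells. Its arguments: {"type":"object","properties":{"series":{"type":"array"}},"required":["series"]}

```bash
mkdir -p pics; ls; python3 - <<'E'
from cell import ctrl
import cv2
s=ctrl.read_state(); print({k:s[k] for k in('clock','eef_pos','tool_rot','force','width')})
for n in('scene','top'):
    cv2.imwrite(f'pics/{n}0.png',ctrl.get_image(n))
    c=ctrl.calibration(n); print(n,c)
    for l in('plunger_knob','turntable','old_book'):
        print(l,ctrl.spot_in(l,n))
print(ctrl.calibration('wrist'))
E
```

```text
pics
{'clock': 0.0, 'eef_pos': array([ 264.08749506, -593.25794013,  230.37506853]), 'tool_rot': array([-1.55688251,  1.5689118 ,  2.00348008]), 'force': array([-0.01528891, -0.31510077,  0.32299049]), 'width': 85.64875675900086}
scene {'fovy': 49.93986801182325, 'cx': 314.5538926966653, 'cy': 197.16947199846334, 'cam_to_world': array([[-8.56748020e-01, -3.81239502e-01,  3.47331646e-01,
         7.69804603e+02],
       [ 5.15672249e-01, -6.22719166e-01,  5.88475125e-01,
         5.92806669e+02],
       [-8.05989096e-03,  6.83284189e-01,  7.30108044e-01,
         7.27535776e+02],
       [ 0.00000000e+00,  0.00000000e+00,  0.00000000e+00,
         1.00000000e+00]])}
plunger_knob [{'centre': [537.1, -185.9, 111.3], 'conf': 0.67}]
turntable [{'centre': [619.0, -30.4, 43.7], 'conf': 0.67}]
old_book [{'centre': [520.8, 338.6, 19.4], 'conf': 0.95}, {'centre': [613.3, -71.8, 75.0], 'conf': 0.91}, {'centre': [710.5, 252.7, 19.3], 'conf': 0.71}]
top {'fovy': 43.34424282478935, 'cx': 324.84415179812225, 'cy': 194.4795538593397, 'cam_to_world': array([[ 1.19460050e-02,  9.97632220e-01, -6.772922
[... 447 characters left out ...]
9, 24.6], 'conf': 0.92}, {'centre': [604.8, -80.4, 74.5], 'conf': 0.71}, {'centre': [569.2, -69.5, 53.6], 'conf': 0.7}, {'centre': [281.7, 240.8, 20.9], 'conf': 0.67}, {'centre': [512.9, 333.2, 21.7], 'conf': 0.56}, {'centre': [534.5, -186.9, 117.2], 'conf': 0.33}]
{'fovy': 62.6937223472178, 'cx': 315.28532205537095, 'cy': 202.77261621863474, 'T_tool_cam': array([[ 8.38399512e-04,  3.06681012e-01, -9.51811985e-01,
        -1.41665858e+02],
       [ 9.99999632e-01, -4.28534940e-04,  7.42768201e-04,
        -1.06551031e+00],
       [-1.80091788e-04, -9.51812257e-01, -3.06681259e-01,
        -7.73149743e+01],
       [ 0.00000000e+00,  0.00000000e+00,  0.00000000e+00,
         1.00000000e+00]])}
```

View pics/scene0.png

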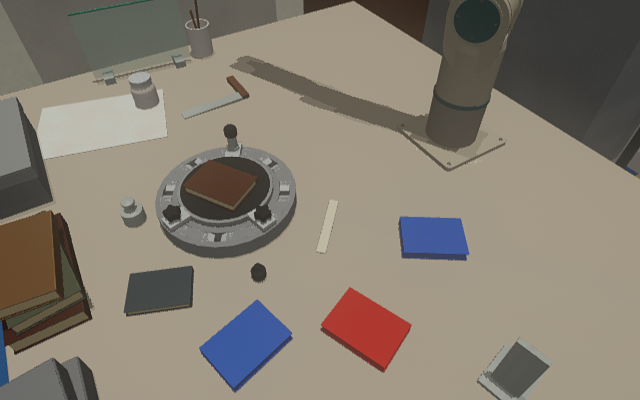

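View pics/top0.png

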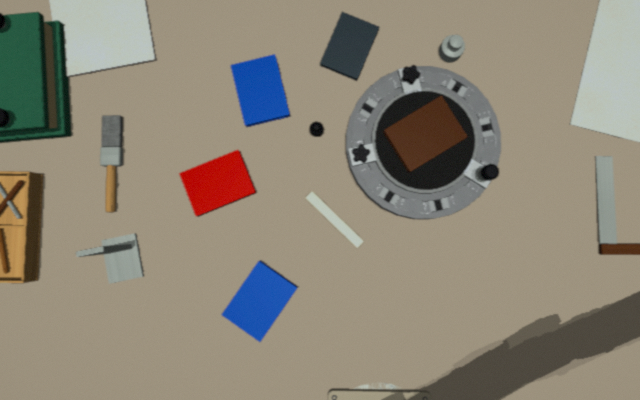

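```bash
cat > h.py <<'E'
import numpy as np,cv2
from cell import ctrl
def fl(c): return 200/np.tan(np.radians(c['fovy']/2))
def ray(name,uv,z):
    c=ctrl.calibration(name);f=fl(c);T=c['cam_to_world']
    d=T[:3,:3]@np.array([(uv[0]-c['cx'])/f,-(uv[1]-c['cy'])/f,-1]);o=T[:3,3]
    return o+d*(z-o[2])/d[2]
def proj(name,P):
    c=ctrl.calibration(name);f=fl(c);T=c['cam_to_world']
    p=T[:3,:3].T@(np.asarray(P,float)-T[:3,3]); return np.array([c['cx']+f*p[0]/-p[2],c['cy']-f*p[1]/-p[2]])
E
python3 - <<'E'
from h import *
from scipy.optimize import least_squares
im=cv2.imread('pics/top0.png'); sc=cv2.imread('pics/scene0.png')
def seg(name,im,box,thr):
    x0,y0,x1,y1=box; g=im[y0:y1,x0:x1].max(2); m=(g<thr).astype(np.uint8)
    n,l,s,c=cv2.connectedComponentsWithStats(m)
    for i in range(1,n):
        if s[i,4]>40: print(name,s[i]+[x0,y0,0,0,0],c[i]+[x0,y0])
seg('top',im,(474,155,505,190),45); seg('scene',sc,(215,118,245,150),60)
print(ray('top',(489,171.5),118))
# axis: project rim circle, check
a=cv2.resize(im[50:240,330:520],None,fx=4,fy=4,interpolation=2); b=cv2.resize(sc[110:260,140:310],None,fx=4,fy=4,interpolation=2)
cv2.imwrite('pics/t1.png',a[:600]);cv2.imwrite('pics/s1.png',b)
E
```

```text
top [480 165  18  15 209] [488.64114833 171.83732057]
scene [225 126  12  12  47] [231.29787234 133.85106383]
[ 529.38352955 -190.02579502  118.        ]
```

View pics/t1.png

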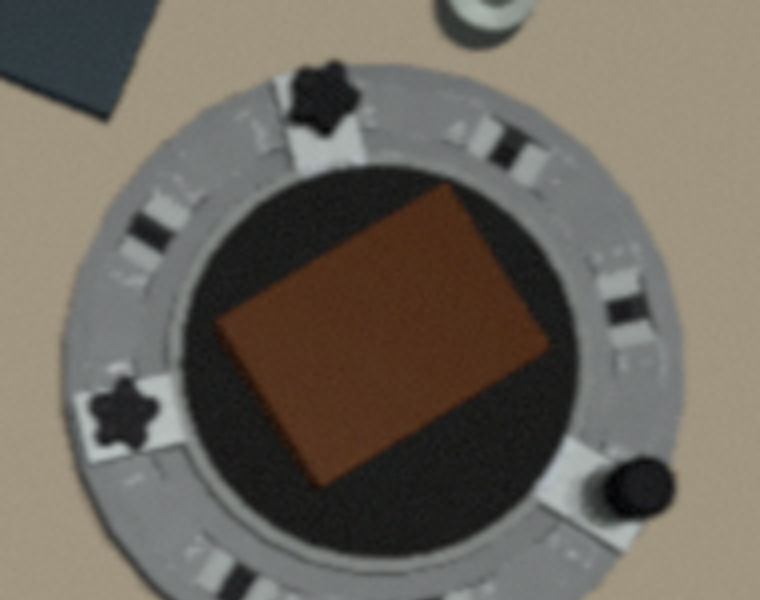

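View pics/s1.png

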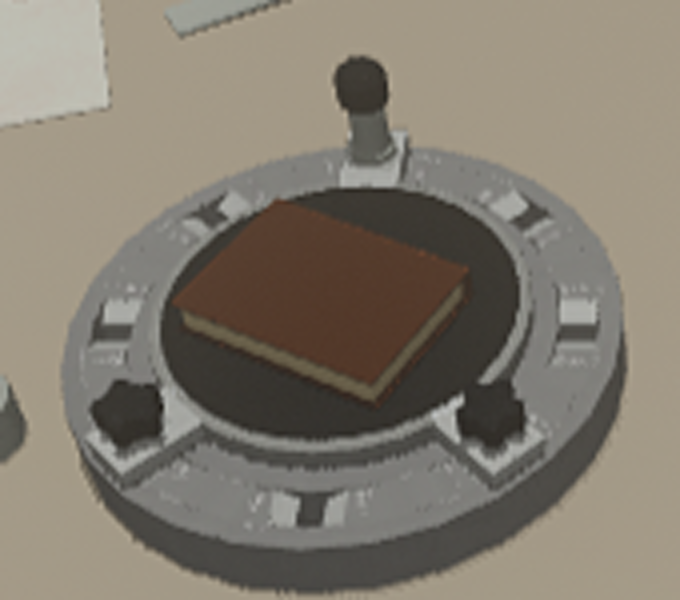

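```bash
python3 - <<'E'
from h import *
from scipy.optimize import least_squares
im=cv2.imread('pics/top0.png'); sc=cv2.imread('pics/scene0.png')
top=[(457.5,87),(487,126.7),(368,108.2),(390,195.7),(437,205)]
scn=[(c[0]/4+140,c[1]/4+110) for c in [(213,212),(112,325),(313,508),(578,325),(530,215)]]
for nm,pts in(('top',top),('scene',scn)):
    P=np.array([ray(nm,p,37)[:2] for p in pts])
    ph0=None
    def res(v):
        r=np.hypot(*(P-v[:2]).T)-130
        a=np.arctan2(*(P-v[:2]).T[::-1])-v[2]; a=(a+np.pi/8)%(np.pi/4)-np.pi/8
        return np.r_[r,a*130]
    k=ray(nm,(488.6,171.8) if nm=='top' else (231.0,131.5),110)
    best=min((least_squares(res,[600,-75,p]) for p in np.arange(0,.78,.1)),key=lambda s:s.cost)
    c=best.x; print(nm,'knob',k,'fit',c,np.degrees(c[2])%45,'res',np.round(best.fun,1),'knob r,ang',np.hypot(*(k[:2]-c[:2])),np.degrees(np.arctan2(k[1]-c[1],k[0]-c[0])))
E
```

```text
top knob [ 529.75899633 -191.79619958  110.        ] fit [ 5.98039420e+02 -8.52482095e+01  2.33496203e-01] 13.378346945032424 res [ 0.7  0.8 -0.9 -2.  -0.2 -0.3  0.6  1.7  1.2 -3.2] knob r,ang 126.54916226834834 -122.65345340033774
scene knob [ 533.35472595 -183.00024342  110.        ] fit [599.13633841 -82.02760271   1.01916476] 13.393839357375924 res [ 2.5  2.  -0.8 -0.9  1.5  0.9  0.6  1.9 -0.  -3.3] knob r,ang 120.51014359972173 -123.08342168940324
```

```bash
python3 - <<'E'
from h import *
from scipy.spatial.transform import Rotation as R
s=ctrl.read_state(); print(s['clock'],s['qpos'])
M=R.from_euler('xyz',s['tool_rot']).as_matrix(); print(M.round(3), np.degrees(np.arctan2(M[1,1],M[0,1])))
E
```

```text
0.4 [ 1.08620957  0.62856335  0.03845437  1.51751299 -0.02698501  0.99629423
 -0.02001401]
[[-0.     0.407 -0.914]
 [ 0.    -0.914 -0.407]
 [-1.    -0.    -0.   ]] -66.00508652976406
```

Call:
{"name": "arm_command", "arguments": {"series": [[1,1.77,2.67,-0.2,0,0,2.3],[1,1.77,2.67,-0.2,0,0,2.3],[1,1.77,2.67,-0.2,0,0,2.3],[1,1.77,2.67,-0.2,0,0,2.3],[1,1.77,2.67,-0.2,0,0,2.3],[1,1.77,2.67,-0.2,0,0,2.3],[1,1.77,2.67,-0.2,0,0,2.3],[1,1.77,2.67,-0.2,0,0,2.3],[1,1.77,2.67,-0.2,0,0,2.3],[1,1.77,2.67,-0.2,0,0,2.3],[1,1.77,2.67,-0.2,0,0,2.3],[1,1.77,2.67,-0.2,0,0,2.3],[1,1.77,2.67,-0.2,0,0,2.3],[1,1.77,2.67,-0.2,0,0,2.3],[1,1.77,2.67,-0.2,0,0,2.3],[1,0,0,0,0,0,0],[1,0,0,0,0,0,0],[1,0,0,0,0,0,0]]}}

```text
clock: 1.9
eef_pos: [529.4, -194.0, 201.3]
tool_rot: [-0.099, 1.57, -2.22]
force: [-1.3, 0.2, 1.1]
width: 85.6
```

```bash
cat >> h.py <<'E'
from scipy.spatial.transform import Rotation as Rn
def wcam(s):
    c=ctrl.calibration('wrist');T=np.eye(4);T[:3,:3]=Rn.from_euler('xyz',s['tool_rot']).as_matrix();T[:3,3]=s['eef_pos']
    return c,T@c['T_tool_cam']
def wray(s,uv,z):
    c,T=wcam(s);f=fl(c);d=T[:3,:3]@np.array([(uv[0]-c['cx'])/f,-(uv[1]-c['cy'])/f,-1]);o=T[:3,3]
    return o+d*(z-o[2])/d[2]
def wproj(s,P):
    c,T=wcam(s);f=fl(c);p=T[:3,:3].T@(np.asarray(P,float)-T[:3,3]);return np.array([c['cx']+f*p[0]/-p[2],c['cy']-f*p[1]/-p[2]])
E
python3 - <<'E'
from h import *
s=ctrl.read_state(); im=ctrl.get_image('wrist')
print(s['eef_pos'],s['tool_rot'],ctrl.spot_in('plunger_knob','wrist'))
for k in [(530,-192),(530,-188)]:
    for z in(90,118): p=wproj(s,(*k,z));print(k,z,p); cv2.circle(im,tuple(int(v) for v in p),3,(0,255,0) if k[1]==-192 else (0,0,255),1)
cv2.imwrite('pics/w1.png',im)
import pickle;pickle.dump(s,open('s1.pkl','wb'))
E
```

```text
[ 529.4448724  -194.0224962   201.28649827] [-0.09871143  1.56980015 -2.21989189] [{'centre': [528.7, -190.2, 120.8], 'conf': 0.96}, {'centre': [543.0, -133.6, 52.8], 'conf': 0.52}]
(530, -192) 90 [316.75673852 196.43502063]
(530, -192) 118 [316.88784116 207.61688754]
(530, -188) 90 [314.15184174 192.35857631]
(530, -188) 118 [313.98988213 203.13037597]
```

View pics/w1.png

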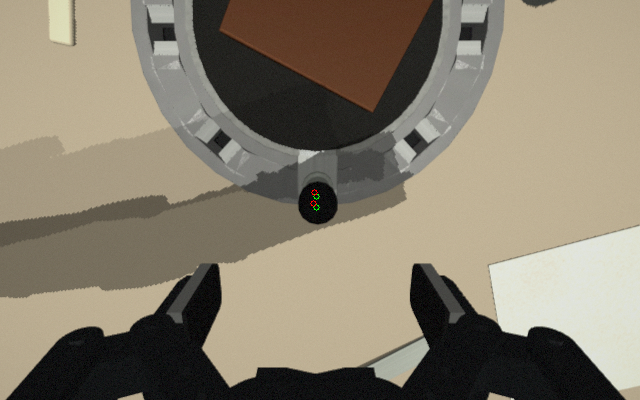

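```bash
python3 - <<'E'
from h import *
import pickle
s=pickle.load(open('s1.pkl','rb'))
print(wray(s,(318,205.5),118))
for p in [(218,140),(418,140),(166,33),(471,34)]: print(p,wray(s,p,37))
P=np.array([wray(s,p,37)[:2] for p in [(218,140),(418,140),(166,33),(471,34)]])
from scipy.optimize import least_squares
for r in (130,None):
  o=least_squares(lambda v:np.hypot(*(P-v[:2]).T)-(r or v[2]),[598,-84,130]);print(o.x,o.fun)
print(wproj(s,(472,-114,37)))
E
```

```text
[ 531.5254493  -191.04334132  118.        ]
(218, 140) [ 472.52034942 -111.75882859   37.        ]
(418, 140) [ 629.71703837 -208.15744353   37.        ]
(166, 33) [488.67432889 -17.412591    37.        ]
(471, 34) [ 706.45548613 -151.92701536   37.        ]
[599.22148657 -81.83101915 130.        ] [ 0.18775646 -0.04483783 -2.05310493 -1.88841057]
[597.65671089 -84.36716289 127.98716106] [ 0.11206732 -0.11262029 -0.08065504  0.08120801]
[219.00261236 142.38585491]
```

Call:
{"name": "arm_command", "arguments": {"series": [[1,0.08,0.12,-1.0,0,0,0],[1,0.08,0.12,-1.5,0,0,0],[1,0,0,-1.5,0,0,0],[1,0,0,-1.5,0,0,0],[1,0,0,-1.5,0,0,0],[1,0,0,-1.5,0,0,0],[1,0,0,-1.5,0,0,0],[1,0,0,-1.0,0,0,0],[1,0,0,-0.7,0,0,0],[1,0,0,0,0,0,0],[1,0,0,0,0,0,0]]}}

```text
clock: 2.92
eef_pos: [531.3, -191.2, 84.2]
tool_rot: [-1.116, 1.571, 3.046]
force: [-0.1, -0.5, 0.1]
width: 85.5
```

Call:
{"name": "arm_command", "arguments": {"series": [[0.25,0,0,0,0,0,0],[0,0,0,0,0,0,0],[0,0,0,0,0,0,0],[0,0,0,0,0,0,0],[0,0,0,0,0,0,0],[0,0,0,0,0,0,0],[0,0,0,0,0,0,0],[0,0,0,0,0,0,0]]}}

```text
clock: 3.58
eef_pos: [532.1, -191.2, 85.1]
tool_rot: [1.753, 1.569, -0.368]
force: [1.0, 0.2, 5.1]
width: 27.8
```

```bash
python3 - <<'E'
from h import *
s=ctrl.read_state(); print(s['clock'],s['width'],s['force'],s['eef_pos'])
cv2.imwrite('pics/w2.png',ctrl.get_image('wrist'));i=ctrl.get_image('scene');cv2.imwrite('pics/s2.png',cv2.resize(i[60:260,140:340],None,fx=3,fy=3,interpolation=2))
E
```

```text
3.5833 27.787064106829845 [0.96695564 0.1769227  5.13091215] [ 532.10145226 -191.20877215   85.07512262]
```

View pics/s2.png

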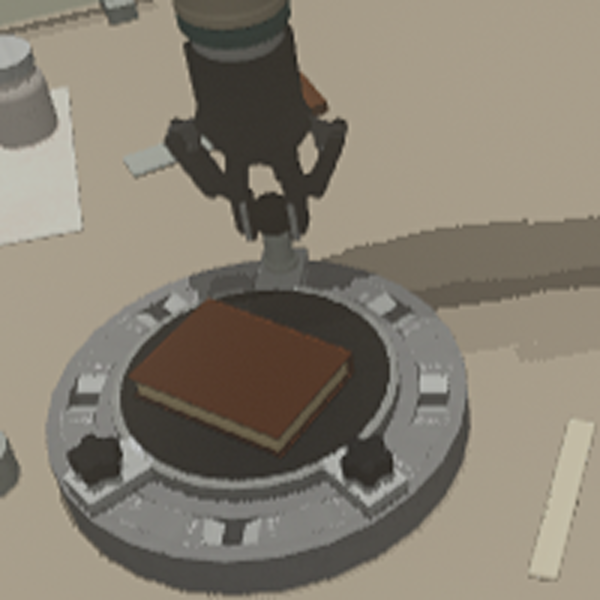

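View pics/w2.png

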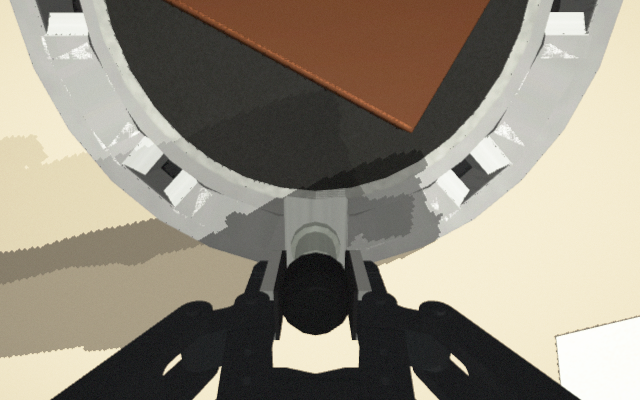

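Call:
{"name": "arm_command", "arguments": {"series": [[0,0,0,0.2,0,0,0],[0,0,0,0.3,0,0,0],[0,0,0,0.3,0,0,0],[0,0,0,0.3,0,0,0],[0,0,0,0.3,0,0,0],[0,0,0,0.3,0,0,0],[0,0,0,0.3,0,0,0],[0,0,0,0.3,0,0,0],[0,0,0,0,0,0,0],[0,0,0,0,0,0,0],[0,0,0,0,0,0,0]]}}

```text
clock: 4.6
eef_pos: [531.3, -190.8, 107.1]
tool_rot: [-1.656, 1.57, 2.507]
force: [2.6, -0.0, -11.4]
width: 28.0
```

```bash
python3 - <<'E'
from h import *
s=ctrl.read_state(); print(s['clock'],s['width'],s['force'],s['eef_pos'])
cv2.imwrite('pics/w3.png',ctrl.get_image('wrist'));i=ctrl.get_image('scene');cv2.imwrite('pics/s3.png',cv2.resize(i[60:260,140:340],None,fx=3,fy=3,interpolation=2))
E
```

```text
4.6 27.982449820579223 [  2.64008407  -0.01344608 -11.4433642 ] [ 531.30137953 -190.78974378  107.06637818]
```

View pics/s3.png

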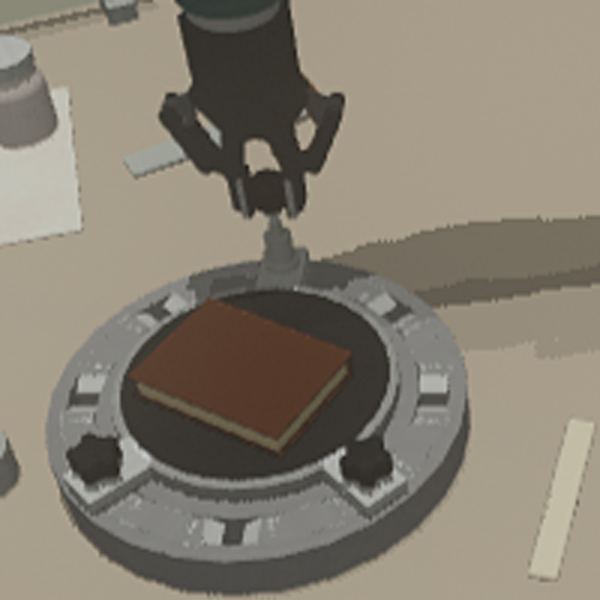

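View pics/w3.png

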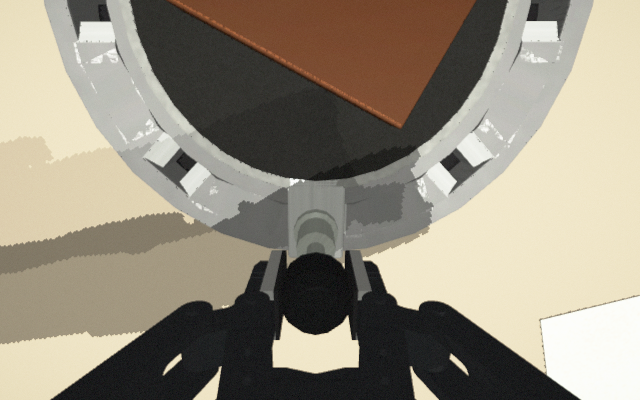

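```bash
python3 - <<'E'
import numpy as np
a=np.radians(-121.6-np.r_[0,1.5,np.arange(4.5,44,3),45]);p=13*np.c_[np.cos(a),np.sin(a)]
r=np.round(p,2);d=np.diff(r,axis=0);print(len(d));print([[0,round(x,2),round(y,2),0,0,0,-round(float(t),1)] for (x,y),t in zip(d,-np.degrees(np.diff(a)))]);print(d.sum(0))
E
```

```text
16
[[0, np.float64(-0.29), np.float64(0.18), 0, 0, 0, -1.5], [0, np.float64(-0.56), np.float64(0.39), 0, 0, 0, -3.0], [0, np.float64(-0.54), np.float64(0.41), 0, 0, 0, -3.0], [0, np.float64(-0.52), np.float64(0.44), 0, 0, 0, -3.0], [0, np.float64(-0.49), np.float64(0.47), 0, 0, 0, -3.0], [0, np.float64(-0.47), np.float64(0.5), 0, 0, 0, -3.0], [0, np.float64(-0.44), np.float64(0.52), 0, 0, 0, -3.0], [0, np.float64(-0.41), np.float64(0.54), 0, 0, 0, -3.0], [0, np.float64(-0.39), np.float64(0.56), 0, 0, 0, -3.0], [0, np.float64(-0.35), np.float64(0.58), 0, 0, 0, -3.0], [0, np.float64(-0.32), np.float64(0.6), 0, 0, 0, -3.0], [0, np.float64(-0.3), np.float64(0.61), 0, 0, 0, -3.0], [0, np.float64(-0.25), np.float64(0.63), 0, 0, 0, -3.0], [0, np.float64(-0.23), np.float64(0.64), 0, 0, 0, -3.0], [0, np.float64(-0.19), np.float64(0.66), 0, 0, 0, -3.0], [0, np.float64(-0.09), np.float64(0.33), 0, 0, 0, -1.5]]
[-5.84  8.06]
```

First half of the arc, then a force check.

Call:
{"name": "arm_command", "arguments": {"series": [[0,-0.29,0.18,0,0,0,-1.5],[0,-0.56,0.39,0,0,0,-3],[0,-0.54,0.41,0,0,0,-3],[0,-0.52,0.44,0,0,0,-3],[0,-0.49,0.47,0,0,0,-3],[0,-0.47,0.5,0,0,0,-3],[0,-0.44,0.52,0,0,0,-3]]}}

```text
clock: 5.28
eef_pos: [498.7, -161.5, 107.5]
tool_rot: [2.441, 1.569, -0.024]
force: [4.0, -0.4, -12.0]
width: 27.8
```

Call:
{"name": "arm_command", "arguments": {"series": [[0,-0.41,0.54,0,0,0,-3],[0,-0.39,0.56,0,0,0,-3],[0,-0.35,0.58,0,0,0,-3],[0,-0.32,0.6,0,0,0,-3],[0,-0.3,0.61,0,0,0,-3],[0,-0.25,0.63,0,0,0,-3],[0,-0.23,0.64,0,0,0,-3],[0,-0.19,0.66,0,0,0,-3],[0,-0.09,0.33,0,0,0,-1.5],[0,0,0,0,0,0,0],[0,0,0,0,0,0,0]]}}

```text
clock: 6.2
eef_pos: [474.5, -110.5, 107.8]
tool_rot: [2.67, 1.568, -0.237]
force: [4.9, -0.7, -10.8]
width: 28.0
```

```bash
python3 - <<'E'
from h import *
s=ctrl.read_state(); print(s['clock'],s['width'],s['force'],s['eef_pos'])
cv2.imwrite('pics/w4.png',ctrl.get_image('wrist'));i=ctrl.get_image('scene');cv2.imwrite('pics/s4.png',cv2.resize(i[60:260,140:340],None,fx=3,fy=3,interpolation=2))
E
```

```text
6.2 28.015187120013806 [  4.86667599  -0.67219708 -10.84353736] [ 474.51812074 -110.49906079  107.80812573]
```

View pics/s4.png

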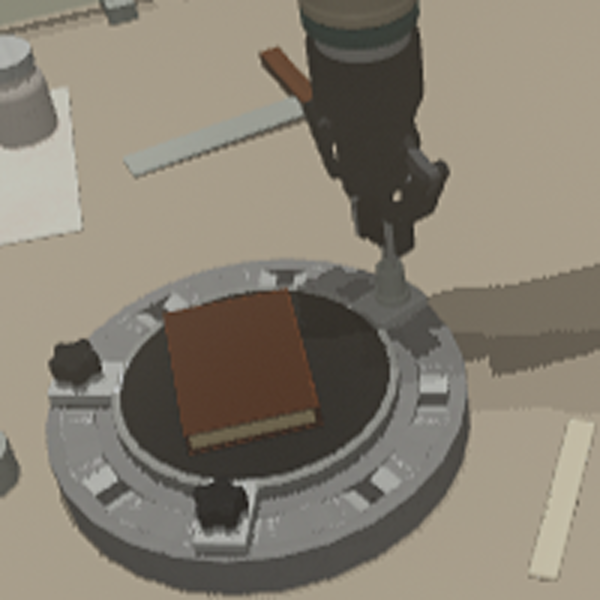

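View pics/w4.png

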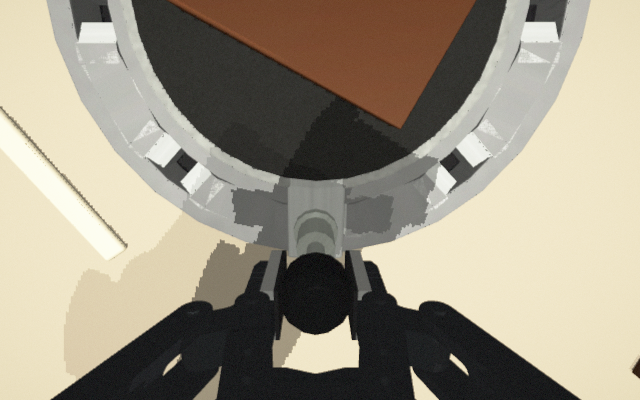

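Call:
{"name": "arm_command", "arguments": {"series": [[0,0,0,-0.3,0,0,0],[0,0,0,-0.3,0,0,0],[0,0,0,-0.3,0,0,0],[0,0,0,-0.3,0,0,0],[0,0,0,-0.3,0,0,0],[0,0,0,-0.2,0,0,0],[0,0,0,0,0,0,0],[0,0,0,0,0,0,0]]}}

```text
clock: 6.97
eef_pos: [474.6, -110.6, 90.7]
tool_rot: [2.763, 1.568, -0.143]
force: [4.6, -0.6, -5.4]
width: 27.8
```

Call:
{"name": "arm_command", "arguments": {"series": [[1,0,0,0,0,0,0],[1,0,0,0,0,0,0],[1,0,0,0,0,0,0],[1,0,0,0,0,0,0],[1,0,0,0,0,0,0],[1,0,0,0,0,0,0],[1,0,0,0,0,0,0],[1,0,0,0,0,0,0]]}}

```text
clock: 7.63
eef_pos: [473.0, -110.3, 90.3]
tool_rot: [-0.465, 1.571, 2.913]
force: [1.0, 0.7, 0.2]
width: 85.3
```

```bash
python3 - <<'E'
from h import *
s=ctrl.read_state(); print(s['clock'],s['width'],s['force'],s['eef_pos'])
cv2.imwrite('pics/w5.png',ctrl.get_image('wrist'))
E
```

```text
7.6333 85.34750640939858 [1.02963663 0.71781085 0.19276667] [ 472.97366165 -110.31180157   90.31911256]
```

View pics/w5.png

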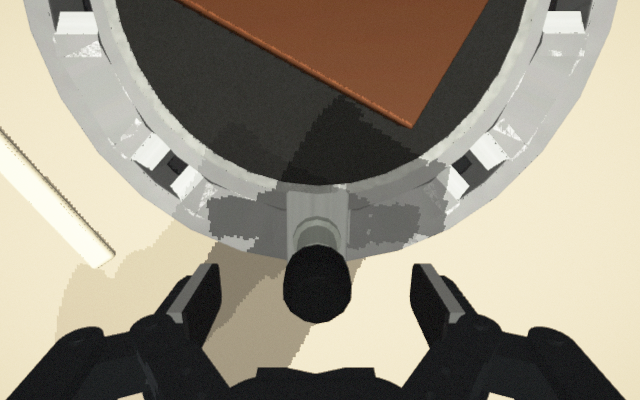

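Released. The arm goes straight up clear of the knob, and then I check the plunger.

Call:
{"name": "arm_command", "arguments": {"series": [[1,0,0,1.0,0,0,0],[1,0,0,1.5,0,0,0],[1,0,0,1.5,0,0,0],[1,0,0,1.5,0,0,0],[1,0,0,1.5,0,0,0],[1,0,0,1.5,0,0,0],[1,0,0,1.5,0,0,0],[1,0,0,1.1,0,0,0],[1,0,0,0,0,0,0],[1,0,0,0,0,0,0],[1,0,0,0,0,0,0]]}}

```text
clock: 8.6
eef_pos: [472.6, -110.2, 201.1]
tool_rot: [-0.587, 1.57, 2.791]
force: [-0.6, 0.6, 0.7]
width: 85.4
```

```bash
python3 - <<'E'
from h import *
s=ctrl.read_state(); print(s['clock'],s['force'],s['eef_pos'])
im=ctrl.get_image('wrist');print(ctrl.spot_in('plunger_knob','wrist'));cv2.imwrite('pics/w6.png',im)
i=ctrl.get_image('scene');print(ctrl.spot_in('plunger_knob','scene'));cv2.imwrite('pics/s6.png',cv2.resize(i[60:260,140:340],None,fx=3,fy=3,interpolation=2))
for k in [(472,-112)]:
  for z in (118,121,128): print(z,wproj(s,(*k,z)),proj('scene',(*k,z)))
import pickle;pickle.dump(s,open('s6.pkl','wb'))
E
```

```text
8.6 [-0.60616964  0.64387779  0.65466306] [ 472.62613246 -110.15153743  201.07636031]
[{'centre': [475.0, -111.5, 122.3], 'conf': 0.73}]
[{'centre': [478.0, -102.1, 108.1], 'conf': 0.57}]
118 [318.96910924 210.24869194] [268.45231345 136.55319899]
121 [319.00905977 211.62756293] [268.33643594 135.49896064]
128 [319.10616223 214.97900188] [268.06398999 133.02028319]
```

View pics/w6.png

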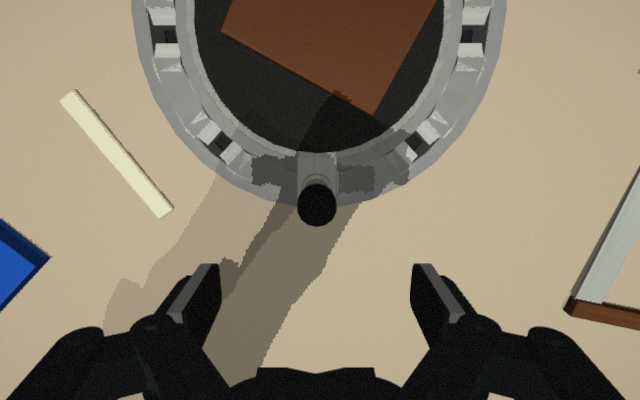

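View pics/s6.png

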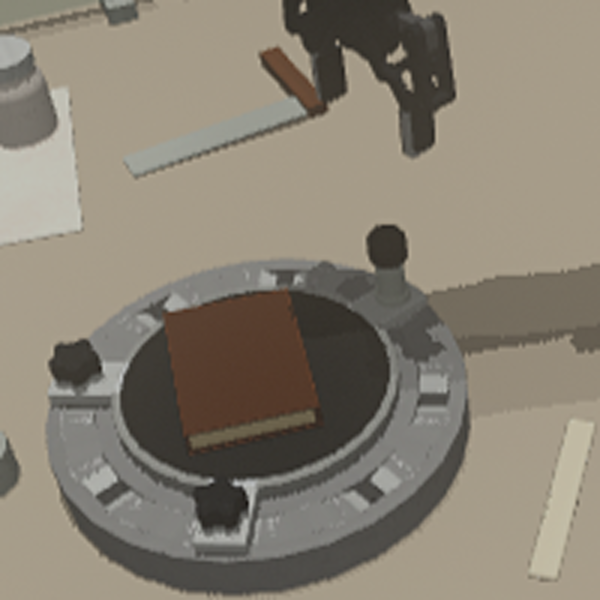

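```bash
python3 - <<'E'
from h import *
import pickle
sc0=cv2.imread('pics/scene0.png'); sc=ctrl.get_image('scene')
def blob(im,box,thr):
    x0,y0,x1,y1=box;m=(im[y0:y1,x0:x1].max(2)<thr).astype(np.uint8);n,l,s,c=cv2.connectedComponentsWithStats(m)
    i=1+np.argmax(s[1:,4]);return s[i]+[x0,y0,0,0,0],c[i]+[x0,y0]
for t in (60,80):
  print(blob(sc0,(215,115,250,145),t),proj('scene',(531,-192,104)));print(blob(sc,(255,128,283,155),t),proj('scene',(472.3,-112.5,104)))
for f in('w1','w6'):print(f,blob(cv2.imread(f'pics/{f}.png'),(290,180,345,232),28))
i=cv2.resize(sc[120:180,240:320],None,fx=8,fy=8,interpolation=2);j=cv2.resize(sc0[115:175,200:280],None,fx=8,fy=8,interpolation=2)
cv2.imwrite('pics/cmp.png',cv2.resize(np.hstack([j,i]),(800,300)))
E
```

```text
(array([225, 126,  12,  12,  47]), array([231.29787234, 133.85106383])) [230.77087242 131.15741323]
(array([263, 135,  12,  14, 145]), array([268.59310345, 141.70344828])) [268.76795955 141.33423708]
(array([224, 124,  13,  15, 155]), array([230.03870968, 131.31612903])) [230.77087242 131.15741323]
(array([262, 135,  14,  15, 162]), array([268.67283951, 142.13580247])) [268.76795955 141.33423708]
w1 (array([ 299,  182,   38,   42, 1201]), array([317.45628643, 202.79850125]))
w6 (array([ 298,  184,   38,   42, 1270]), array([316.29370079, 204.84173228]))
```

View pics/cmp.png

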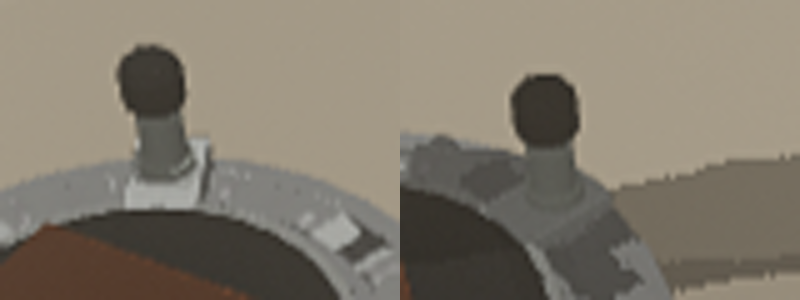

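```bash
python3 -c "
from cell import ctrl
print(ctrl.read_state()['clock'],ctrl.finish_job())"
```

```text
the job is handed in; nothing more can be done
8.85 None
```

The turntable is at its next stop clockwise, the plunger looks fully home, and the job is handed in at 8.85 s of the 32 s allowed.

- **What I did:** I gripped the plain round plunger knob and pulled it up about 22 mm. I swung the knob about 45° clockwise around the axis, lowered it into the bevel, let go and raised the arm clear.
- **Last checks that passed:**
  - The knob appears within about 1 pixel (roughly 3 mm) of where it should be when home in the new hole.
  - Its size in the wrist picture matches the start.
  - The neighbouring holes sit symmetrically on either side.
  - The brown book still lies flat on the platter.
  - The gripper was touching nothing.
- **What disagreed:**
  - At full swing the arm had moved about 44.5° rather than 45°, about 1 mm off, well inside the 12 mm capture range.
  - The trained network's knob position in the scene camera was about 10 mm off in y from my own. It had shown a smaller offset at the start, so I relied on the pixel checks.

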